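# Feel the tube rotator's wheel bearing for play

### The job

The bearing of the green-wheeled tube rotator feels worn. Take the wheel by the top of its rim and rock it sideways on its axle as far as the play lets it go, first away from its motor box, then over towards the box, and once more away and towards; then stand it upright again and let go. Do not touch the blue-wheeled rotator.

Things in the scene. Friction and masses are not known exactly. Their poses are not given: they have to be found in the camera images.
- green_rotator_rim_top (a point): Top of the GREEN wheel's rim: centre of the round rim tube (16 mm thick), 85 mm above the hub. Moves with the wheel; 210 mm above the table when upright. Axes: y along the axle towards the motor box (level when upright), x along the rim, z from hub to rim. Pinch the rim here from above, fingers closing along y; the round tube turns in the pads as the wheel leans.
- green_rotator_wheel (a joint): Lean of the green wheel about a level line through its hub, square to the axle, rad: 0 upright, positive with the wheel's top away from the motor box (along -y of the rim top), negative towards the box. Hard stops at +-0.24 (rim top 20 mm out of upright). Friction holds it where it is left; about 3 N sideways at the rim's top moves it. It does not spin by hand.
- green_rotator: Rotator with the GREEN wheel, screwed to the table. Origin on the table below the hub; z up, y along the axle to the grey motor box (50 to 140 mm along +y, 120 mm wide in x, top 163 mm up, clear of the rim's play). Hub 125 mm up; wheel 186 mm over all, a 4 mm disc with the tube as rim; sample tubes on its -y face within 65 mm of the hub. White base plate 150 x 180 x 12 mm.
- blue_rotator: The other tube rotator, same but with a BLUE wheel: not to be touched. Origin on the table below the wheel's hub, z up, y along the axle towards its motor box. Wheel 186 mm across, top 218 mm above the table; base and box reach 145 mm to +y and 35 mm to -y, and 75 mm either way along x.

How it is judged:
By the outcome, as a careful person would: the job done as asked, in the order asked, and still so for the second after the job is handed in, with the robot touching nothing.
It also fails if it takes over 38 s, if anything falls off the work surface, if the arm or the gripper's body presses on something with over 40 N, if the wrist force passes 120 N, or if a joint passes its speed limit or range.

### The arm

A 7-joint arm with a two-finger parallel gripper is mounted at the origin on the work surface. World frame = base frame: x ahead of the robot, y to its left, z up, the work surface at z = 0. Lengths are in m, angles in rad, forces in N, time in s.
With the tool pointing down it reaches from about 0.425 to 0.875 m from the base axis. Payload 4.7 kg.
Tool frame: the origin (TCP) lies at the very end of the fingers, on their centre line; the grasp point (between the pads) lies 19 mm behind it; z points along the fingers, y is the direction in which the jaws open and shut (so a half turn about z gives the same grasp; the last joint's range is limited). The gripper opens to 87 mm and grips with 3 to 60 N. Pads are 19 mm wide; open, the fingers measure 117 mm over their backs; the gripper's body (75 mm by 190 mm) begins 51 mm behind the grasp point.
Start: joints at [1.352, 0.321, -0.07, 1.45, 0.023, 1.371, -0.057], TCP at [0.15, -0.632, 0.223] pointing down, gripper open.
Joint ranges: [-2.86, 2.86], [-0.3, 2.09], [-1.38, 1.24], [0.06, 2.45], [-1.56, 4.7], [0.09, 2.05], [-2.69, 2.69]. Speed limits (rad/s): [2.57, 2.57, 3.14, 3.14, 3.14, 3.14, 3.14].

### API

Orientations are given as a rotation vector (axis times angle).
In Python, from bench import ctrl, get_image, camera_info gives the robot as it stands.
- The arm moves only by the tool carry_out, never from a script. Its argument "commands" is a list of rows, each an object of numbers: "tx", "ty", "tz": the shift along the tool's x, y, z in m; "rx", "ry", "rz": the turn, a rotation vector about the tool's x, y, z in rad; "jaw": the opening, from 0 (shut) to 1 (fully open). In form: [{"tx": .., "ty": .., "tz": .., "rx": .., "ry": .., "rz": .., "jaw": ..}, ...]. A call has 1 to 12 rows; each row is the pose to reach, as a shift and turn from the pose commanded when the call began, along the tool's axes at that moment; what a row does not reach only later rows make up. A row lasts 1/8 s, in which the tool goes at most 62.5 mm and 10.7 degrees, less where a joint would pass 70% of its speed; a pose out of reach is approached as far as the arm can. A call with a gripper value outside its range is refused whole. The fingers move at their own pace and stop on an object; "grip_force" is the grip in N (left out, the last holds). Time passes only in rows, so rows that repeat a pose let the fingers close. It gives the time, the measured TCP pose, the force and the opening at its end, in the units of the state.
- ctrl.get_state(): the state, without advancing time (a new reading comes with each control period).
- get_image(name): name is "scene" or "top"; returns the picture (480x640x3 uint8, red, green, blue); there is no depth.
- camera_info(name): a dict with "intrinsics" (3x3 intrinsics, pixels), "R" (3x3) and "t" (3): a world point X has camera coordinates R X + t. Camera axes: x right, y down, z forward; pixel columns grow to the right and rows downward; lengths in m; the calibration is good to about 2 mm. A picture is of the moment at which its call begins. camera_info takes no time and is no camera call.
- ctrl.close_job(): hands the job in, once; it reports no verdict.
The state is a dict: "time": time; "joint_positions": joint angles; "qd": joint speeds; "joint_torque": joint torques, N m; "position": TCP position; "tool_rot": TCP orientation; "ft_force": force on the tool from outside, world axes, zero at the start; "torque": the same for the moment, N m; "grip_width": opening from 0.0 (shut) to 1.0 (fully open).
Only numpy, scipy, OpenCV 4.12 (cv2) and the standard library are available. Lean on these libraries where they do the work, as an engineer would, in place of code of your own. Each camera call takes 0.05 s, during which the arm holds its last target.

## Working session

There is one attempt and no reset: what is moved stays moved. The work goes in short steps, Python scripts to look and compute and a tool call to move; the robot and the scene stay as the last step left them, time stands still between calls to the robot, and variables do not carry over. Pictures are saved under pics/ and viewed, and the job is handed in when it is done.

Besides the shell and the picture viewer there is one more tool, called as name(argument=value, ...) on one line, values as JSON. carry_out: Moves the arm, as the interface text tells. Its arguments: {"type":"object","properties":{"commands":{"type":"array"},"grip_force":{"type":"number"}},"required":["commands"]}

```bash
mkdir -p pics; ls
python3 - <<'E'
from bench import ctrl,get_image,camera_info
import cv2
for n in("scene","top"):
    im=get_image(n);cv2.imwrite(f"pics/{n}0.png",im[:,:,::-1])
    c=camera_info(n);print(n,c)
s=ctrl.get_state();print({k:s[k] for k in("time","position","tool_rot","ft_force","grip_width")})
E
```

```text
pics
scene {'intrinsics': array([[587.0521331 ,   0.        , 319.38406966],
       [  0.        , 587.0521331 , 240.24845207],
       [  0.        ,   0.        ,   1.        ]]), 'R': array([[-0.59554081,  0.80330269,  0.00599525],
       [ 0.63023466,  0.47183588, -0.61658347],
       [-0.49813193, -0.3634222 , -0.78726672]]), 't': array([ 0.32805069, -0.22494637,  1.44497954])}
top {'intrinsics': array([[594.27637818,   0.        , 328.76230004],
       [  0.        , 594.27637818, 237.03988917],
       [  0.        ,   0.        ,   1.        ]]), 'R': array([[-0.02390226, -0.99965217, -0.01114534],
       [-0.99156311,  0.02512665, -0.12716623],
       [ 0.12740204,  0.00801175, -0.9918188 ]]), 't': array([-0.00326142,  0.53494274,  0.9543696 ])}
{'time': 0.1, 'position': array([ 0.14978961, -0.6320036 ,  0.22155969]), 'tool_rot': array([-3.11864735e+00, -3.64669253e-01,  4.30604544e-04]), 'ft_force': array([ 0.07043691, -0.33103365,  0.62697016]), 'grip_width': 0.9987377514401885}
```

View pics/scene0.png

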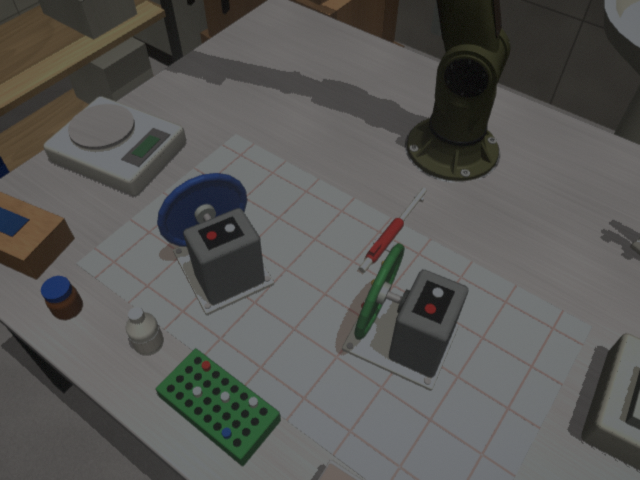

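View pics/top0.png

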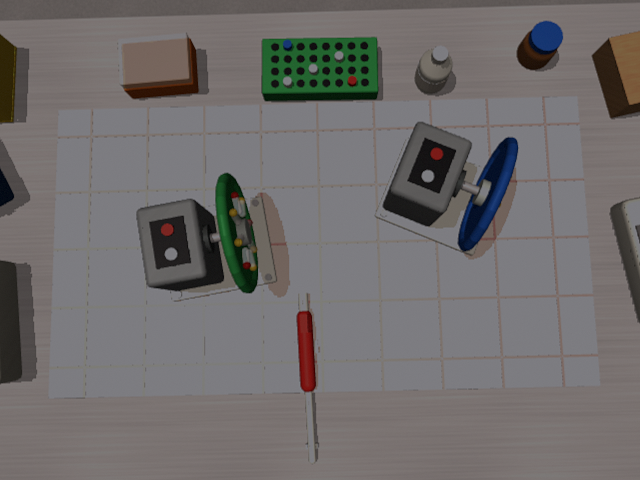

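The top view shows the green wheel nearly edge-on at about (237,233), with its box to the left at (175,245). The visible base plate corners are near (262,196), (275,282) and (173,298). The blue rotator is at (440,190). Next I'll zoom in to get accurate corners.

```bash
cat > h.py <<'E'
import numpy as np,cv2
from bench import camera_info
def ray(n,uv):
    c=camera_info(n);R=c["R"];C=-R.T@c["t"]
    d=R.T@np.linalg.inv(c["intrinsics"])@np.array([uv[0],uv[1],1.]);return C,d
def onz(n,uv,z):
    C,d=ray(n,uv);return C+d*(z-C[2])/d[2]
def proj(n,X):
    c=camera_info(n);p=c["intrinsics"]@(c["R"]@np.asarray(X,float)+c["t"]);return p[:2]/p[2]
def gmask(im):
    h=cv2.cvtColor(im,cv2.COLOR_BGR2HSV);return cv2.inRange(h,(50,110,25),(80,255,255))
E
python3 - <<'E'
import cv2,numpy as np
from h import *
a=cv2.imread("pics/top0.png")[160:310,125:285]; a=cv2.convertScaleAbs(a,alpha=1.6)
cv2.imwrite("pics/zt.png",cv2.resize(a,None,fx=4,fy=4,interpolation=cv2.INTER_CUBIC))
a=cv2.imread("pics/scene0.png")[230:390,330:480]; a=cv2.convertScaleAbs(a,alpha=1.6)
cv2.imwrite("pics/zs.png",cv2.resize(a,None,fx=3.75,fy=3.75,interpolation=cv2.INTER_CUBIC))
for n in("top","scene"):
    m=gmask(cv2.imread(f"pics/{n}0.png"));cv2.imwrite(f"pics/m{n}.png",m)
    k,l,s,c=cv2.connectedComponentsWithStats(m)
    for i in range(1,k):
        if s[i,4]>80: print(n,s[i],c[i])
for u in[(262,196),(275,282),(173,298)]: print(onz("top",u,.012))
E
```

```text
top [ 262   38  116   63 5296] [319.73338369  68.40143505]
top [ 216  173   42  120 1945] [232.01748072 234.38611825]
scene [362 245  40  71 496] [380.6875     278.49596774]
scene [ 157  350  122  110 4474] [217.65556549 404.70831471]
[0.61152623 0.09674012 0.012     ]
[0.463426   0.07621302 0.012     ]
[0.44073599 0.24842035 0.012     ]
```

View pics/zt.png

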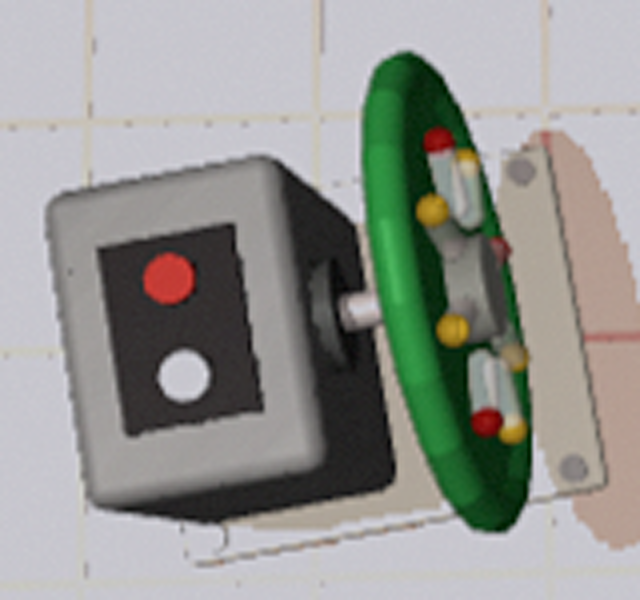

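View pics/zs.png

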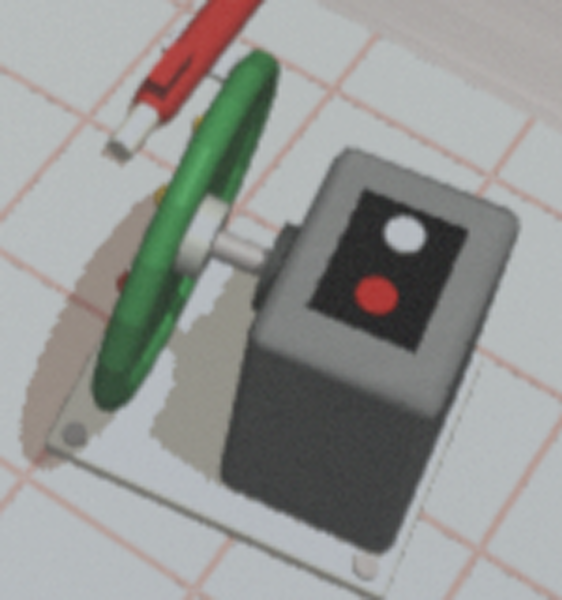

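Run:
```python
from h import *
z=lambda p:(p[0]/4+125-.375,p[1]/4+160-.375)
P=[((548,140),(75,-35),.012),((606,485),(-75,-35),.012),((192,565),(-75,145),.012)]
B=[((45,195),(60,140),.163),((275,153),(60,50),.163),((328,470),(-60,50),.163),((92,508),(-60,140),.163)]
for L in(P,B):
    W=np.array([onz("top",z(p),h)[:2] for p,_,h in L]);M=np.array([m for _,m,h in L])/1e3
    print(W.round(4).tolist())
    a=W-W.mean(0);b=M-M.mean(0)
    th=np.arctan2((b[:,0]*a[:,1]-b[:,1]*a[:,0]).sum(),(a*b).sum())
    c,s=np.cos(th),np.sin(th);R=np.array([[c,-s],[s,c]])
    o=W.mean(0)-R@M.mean(0);print("yaw",th,"origin",o,"res",(W-M@R.T-o).round(4).tolist())
for n in("top","scene"):
    c=camera_info(n);print(n,"C",-c["R"].T@c["t"])
```

```text
[[0.6139, 0.0974], [0.4653, 0.0743], [0.4359, 0.249]]
yaw 0.16586544971470063 origin [0.53383659 0.11969078] res [[0.0004, -0.0002], [-0.0004, 0.0015], [0.0, -0.0013]]
[[0.5674, 0.2629], [0.5808, 0.1789], [0.4646, 0.1592], [0.453, 0.244]]
yaw 0.1589565698489827 origin [0.53150958 0.11744052] res [[-0.0012, -0.0023], [-0.002, 0.0026], [0.0002, 0.0019], [0.0029, -0.0022]]
top C [ 0.40876289 -0.02434777  1.01455201]
scene C [1.05692701 0.36775141 0.99691934]
```

```bash
cat > lean.py <<'E'
from h import *
o=np.array([.533,.119]);th=.163
def chk(name,pic):
    m=gmask(cv2.imread(pic)); yh=np.array([-np.sin(th),np.cos(th)])
    c=proj(name,[*o,.21]); d=proj(name,[*(o+.03*yh),.21])-c; L=np.linalg.norm(d); d/=L
    # green samples along the axle line through nominal top
    r=[t for t in np.arange(-L,L,.25) if m[tuple(np.round(c+t*d).astype(int)[::-1])]]
    print(name,"nominal px",c.round(1),"green run mm",[round(x/L*30,1) for x in(min(r),max(r))], "n",len(r))
E
python3 - <<'E'
from lean import *
chk("top","pics/top0.png");chk("scene","pics/scene0.png")
s=.163
import cv2
from scipy.spatial.transform import Rotation as R
from bench import ctrl
st=ctrl.get_state();print(st["position"],R.from_rotvec(st["tool_rot"]).as_matrix().round(4))
for n in("top","scene"):
    im=cv2.imread(f"pics/{n}0.png")
    for a in np.linspace(-.3,.3,3):
        x=np.array([*(o+.085*np.sin(a)*np.array([np.cos(th),np.sin(th)])),.125+.085*np.cos(a)])
        p=proj(n,x);print(n,p)
        cv2.circle(im,tuple(int(v) for v in p.round()),1,(0,0,255),-1)
    q=proj(n,[*o,.2]).astype(int);c=im[q[1]-60:q[1]+80,q[0]-70:q[0]+70]
    cv2.imwrite(f"pics/q{n}.png",cv2.resize(cv2.convertScaleAbs(c,alpha=1.6),None,fx=4,fy=4,interpolation=0))
E
```

```text
top nominal px [228.6 224.4] green run mm [np.float64(-8.1), np.float64(13.8)] n 65
scene nominal px [384.4 263. ] green run mm [np.float64(0.5), np.float64(10.9)] n 26
[ 0.14978961 -0.6320036   0.22155969] [[ 9.730e-01  2.307e-01 -5.000e-04]
 [ 2.307e-01 -9.730e-01  1.700e-03]
 [-1.000e-04 -1.700e-03 -1.000e+00]]
top [232.14240671 242.63800488]
top [228.6398606  224.44241602]
top [226.1430665  207.20165466]
scene [390.07824564 253.58030477]
scene [384.37111206 263.00409714]
scene [378.06711512 275.42034597]
```

```bash
python3 -c "
import cv2,numpy as np
cv2.imwrite('pics/q.png',np.hstack([cv2.resize(cv2.imread(f'pics/q{n}.png'),(400,400)) for n in('top','scene')]))"
```

```text
(no output)
```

View pics/q.png

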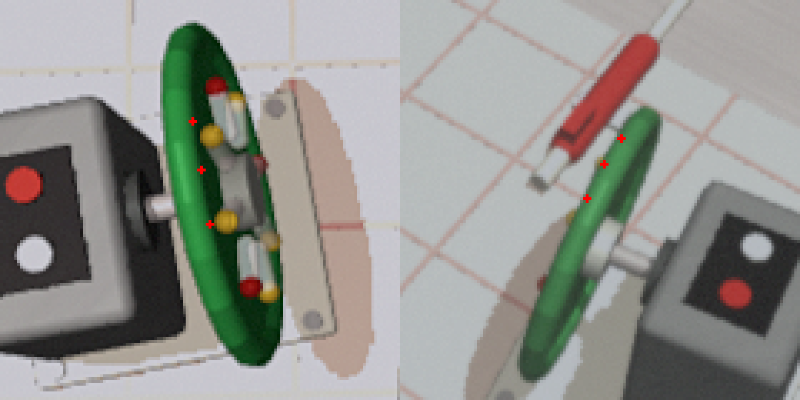

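Run:
```python
from h import *
o=np.array([.533,.119]);th=.163;xh=np.array([np.cos(th),np.sin(th),0]);yh=np.array([-np.sin(th),np.cos(th),0]);H=np.array([*o,.125])
out=[]
for n in("top","scene"):
    im=cv2.imread(f"pics/{n}0.png");q=proj(n,H).astype(int);x0,y0=q[0]-70,q[1]-75
    c=cv2.convertScaleAbs(cv2.resize(im[y0:y0+140,x0:x0+140],(400,400),interpolation=cv2.INTER_CUBIC),alpha=1.6)
    for lean,col in((0,(0,0,255)),(-.06,(255,0,255))):
        n_=np.cos(lean)*np.array([0,0,1])-np.sin(lean)*yh
        for a in np.arange(0,2*np.pi,np.pi/12):
            p=proj(n,H+.085*(np.sin(a)*xh+np.cos(a)*n_));p=((p+.5-[x0,y0])*400/140-.5).round().astype(int)
            cv2.circle(c,tuple(map(int,p)),2,col,-1)
    out.append(c)
cv2.imwrite("pics/ov.png",np.hstack(out))
```

```text
(no output)
```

View pics/ov.png

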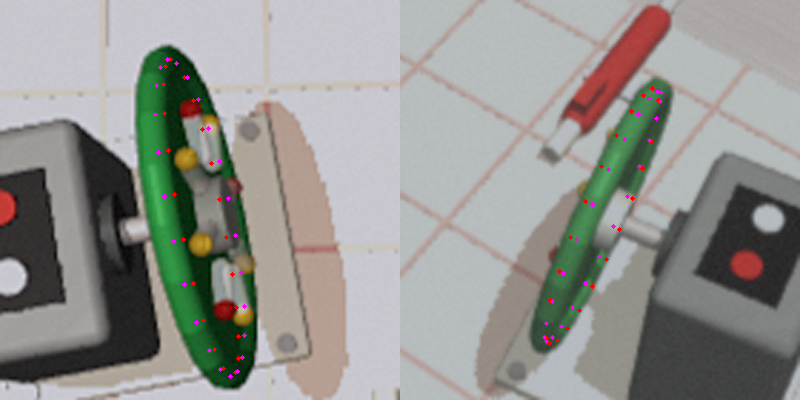

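carry_out(commands=[{"tz": -0.05}, {"tz": -0.1}, {"tx": 0.04, "ty": -0.04, "tz": -0.105}, {"tx": 0.08, "ty": -0.08, "tz": -0.105}, {"tx": 0.12, "ty": -0.12, "tz": -0.105}, {"tx": 0.16, "ty": -0.155, "tz": -0.105}, {"tx": 0.2, "ty": -0.195, "tz": -0.105}, {"tx": 0.24, "ty": -0.235, "tz": -0.105}, {"tx": 0.28, "ty": -0.275, "tz": -0.105}, {"tx": 0.28, "ty": -0.275, "tz": -0.105}], grip_force=30)

```text
invalid input
```

carry_out(commands=[{"tx": 0, "ty": 0, "tz": -0.05, "rx": 0, "ry": 0, "rz": 0, "jaw": 1}, {"tx": 0, "ty": 0, "tz": -0.1, "rx": 0, "ry": 0, "rz": 0, "jaw": 1}, {"tx": 0.06, "ty": -0.055, "tz": -0.105, "rx": 0, "ry": 0, "rz": 0, "jaw": 1}, {"tx": 0.1, "ty": -0.1, "tz": -0.105, "rx": 0, "ry": 0, "rz": 0, "jaw": 1}, {"tx": 0.14, "ty": -0.14, "tz": -0.105, "rx": 0, "ry": 0, "rz": 0, "jaw": 1}, {"tx": 0.18, "ty": -0.18, "tz": -0.105, "rx": 0, "ry": 0, "rz": 0, "jaw": 1}, {"tx": 0.22, "ty": -0.22, "tz": -0.105, "rx": 0, "ry": 0, "rz": 0, "jaw": 1}, {"tx": 0.26, "ty": -0.255, "tz": -0.105, "rx": 0, "ry": 0, "rz": 0, "jaw": 1}, {"tx": 0.28, "ty": -0.275, "tz": -0.105, "rx": 0, "ry": 0, "rz": 0, "jaw": 1}, {"tx": 0.28, "ty": -0.275, "tz": -0.105, "rx": 0, "ry": 0, "rz": 0, "jaw": 1}], grip_force=30)

```text
time: 1.35
position: [0.3602, -0.2981, 0.3275]
tool_rot: [3.119, 0.373, -0.0]
ft_force: [-0.7, -0.5, 0.0]
grip_width: 0.998
```

carry_out(commands=[{"tx": 0.03, "ty": -0.04, "tz": 0, "rx": 0, "ry": 0, "rz": 0, "jaw": 1}, {"tx": 0.06, "ty": -0.085, "tz": 0, "rx": 0, "ry": 0, "rz": 0.02, "jaw": 1}, {"tx": 0.09, "ty": -0.13, "tz": 0, "rx": 0, "ry": 0, "rz": 0.03, "jaw": 1}, {"tx": 0.12, "ty": -0.17, "tz": 0, "rx": 0, "ry": 0, "rz": 0.04, "jaw": 1}, {"tx": 0.15, "ty": -0.21, "tz": 0, "rx": 0, "ry": 0, "rz": 0.05, "jaw": 1}, {"tx": 0.18, "ty": -0.25, "tz": 0, "rx": 0, "ry": 0, "rz": 0.06, "jaw": 1}, {"tx": 0.21, "ty": -0.29, "tz": 0, "rx": 0, "ry": 0, "rz": 0.07, "jaw": 1}, {"tx": 0.24, "ty": -0.33, "tz": 0, "rx": 0, "ry": 0, "rz": 0.075, "jaw": 1}, {"tx": 0.2665, "ty": -0.3675, "tz": 0.0, "rx": 0, "ry": 0, "rz": 0.075, "jaw": 1}, {"tx": 0.2665, "ty": -0.3675, "tz": 0.04, "rx": 0, "ry": 0, "rz": 0.075, "jaw": 1}, {"tx": 0.2665, "ty": -0.3675, "tz": 0.07, "rx": 0, "ry": 0, "rz": 0.075, "jaw": 1}, {"tx": 0.2665, "ty": -0.3675, "tz": 0.07, "rx": 0, "ry": 0, "rz": 0.075, "jaw": 1}])

```text
time: 2.85
position: [0.5325, 0.1164, 0.255]
tool_rot: [3.132, 0.244, -0.008]
ft_force: [-1.5, 0.3, -0.8]
grip_width: 1.003
```

Run:
```python
from bench import ctrl,get_image
from h import *
s=ctrl.get_state();print({k:np.round(s[k],4) for k in("time","position","tool_rot","joint_positions","ft_force")})
L=[]
for n in("top","scene"):
    im=get_image(n)[:,:,::-1].copy();cv2.imwrite(f"pics/{n}1.png",im)
    q=proj(n,[.533,.119,.2]).astype(int);L.append(cv2.resize(cv2.convertScaleAbs(im[q[1]-75:q[1]+75,q[0]-75:q[0]+75],alpha=1.6),(400,400)))
cv2.imwrite("pics/a1.png",np.hstack(L))
```

```text
{'time': np.float64(2.85), 'position': array([0.5325, 0.1164, 0.255 ]), 'tool_rot': array([ 3.1315,  0.2441, -0.0083]), 'joint_positions': array([ 0.5769,  0.1741, -0.9331,  1.6347,  0.1406,  1.4094, -1.7876]), 'ft_force': array([-1.5324,  0.2512, -0.8266])}
```

View pics/a1.png

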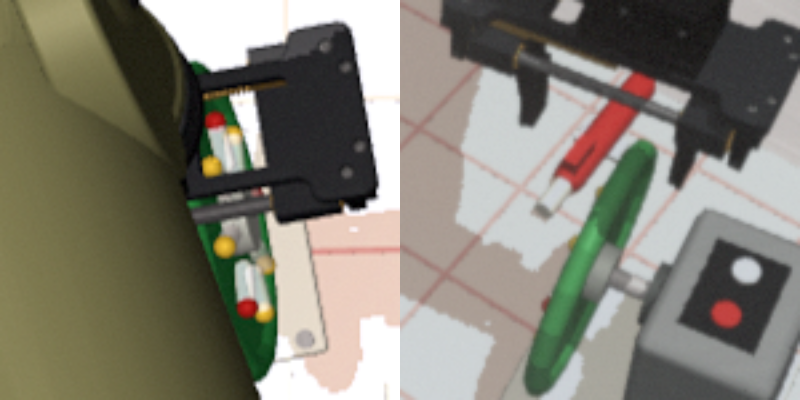

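carry_out(commands=[{"tx": 0, "ty": 0, "tz": 0, "rx": 0, "ry": 0, "rz": 0, "jaw": 1}, {"tx": 0, "ty": 0, "tz": 0, "rx": 0, "ry": 0, "rz": 0, "jaw": 1}])

```text
time: 3.2
position: [0.5341, 0.1187, 0.2587]
tool_rot: [3.132, 0.247, 0.003]
ft_force: [-0.4, 0.1, 0.4]
grip_width: 0.999
```

carry_out(commands=[{"tx": 0, "ty": -0.0035, "tz": 0.025, "rx": 0, "ry": 0, "rz": 0.006, "jaw": 1}, {"tx": 0, "ty": -0.0035, "tz": 0.05, "rx": 0, "ry": 0, "rz": 0.006, "jaw": 0.7}, {"tx": 0, "ty": -0.0035, "tz": 0.063, "rx": 0, "ry": 0, "rz": 0.006, "jaw": 0.5}, {"tx": 0, "ty": -0.0035, "tz": 0.063, "rx": 0, "ry": 0, "rz": 0.006, "jaw": 0.4}, {"tx": 0, "ty": -0.0035, "tz": 0.063, "rx": 0, "ry": 0, "rz": 0.006, "jaw": 0.4}])

```text
time: 3.82
position: [0.5336, 0.1224, 0.1956]
tool_rot: [-3.132, -0.238, -0.003]
ft_force: [0.7, -1.2, 0.6]
grip_width: 0.63
```

Run:
```python
from bench import ctrl,get_image
from h import *
s=ctrl.get_state();print({k:np.round(s[k],4) for k in("time","position","tool_rot","joint_positions","ft_force","grip_width")})
L=[]
for n in("top","scene"):
    im=get_image(n)[:,:,::-1].copy();cv2.imwrite(f"pics/{n}2.png",im)
    q=proj(n,[.533,.119,.2]).astype(int);L.append(cv2.resize(cv2.convertScaleAbs(im[q[1]-75:q[1]+75,q[0]-75:q[0]+75],alpha=1.6),(400,400)))
cv2.imwrite("pics/a2.png",np.hstack(L))
```

```text
{'time': np.float64(3.825), 'position': array([0.5336, 0.1224, 0.1956]), 'tool_rot': array([-3.1325e+00, -2.3820e-01, -2.5000e-03]), 'joint_positions': array([ 0.5536,  0.2165, -0.9292,  1.7212,  0.1804,  1.2923, -1.8331]), 'ft_force': array([ 0.6568, -1.2478,  0.6421]), 'grip_width': np.float64(0.6301)}
```

View pics/a2.png

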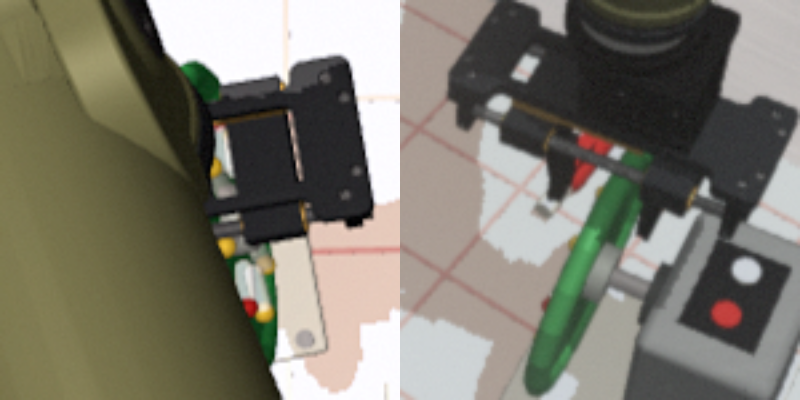

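The fingers sit either side of the rim, with tips at about (560,190) and (648,225) in the scene crop and the green tube between them. Closing now.

carry_out(commands=[{"tx": 0, "ty": 0, "tz": 0, "rx": 0, "ry": 0, "rz": 0, "jaw": 0}, {"tx": 0, "ty": 0, "tz": 0, "rx": 0, "ry": 0, "rz": 0, "jaw": 0}, {"tx": 0, "ty": 0, "tz": 0, "rx": 0, "ry": 0, "rz": 0, "jaw": 0}, {"tx": 0, "ty": 0, "tz": 0, "rx": 0, "ry": 0, "rz": 0, "jaw": 0}, {"tx": 0, "ty": 0, "tz": 0, "rx": 0, "ry": 0, "rz": 0, "jaw": 0}, {"tx": 0, "ty": 0, "tz": 0, "rx": 0, "ry": 0, "rz": 0, "jaw": 0}, {"tx": 0, "ty": 0, "tz": 0, "rx": 0, "ry": 0, "rz": 0, "jaw": 0}], grip_force=30)

```text
time: 4.8
position: [0.533, 0.1231, 0.195]
tool_rot: [-3.132, -0.239, -0.001]
ft_force: [-1.7, 4.2, 4.9]
grip_width: 0.175
```

carry_out(commands=[{"tx": 0, "ty": 0.004, "tz": 0, "rx": 0, "ry": 0, "rz": 0, "jaw": 0}, {"tx": 0, "ty": 0.008, "tz": 0.0001, "rx": 0, "ry": 0, "rz": 0, "jaw": 0}, {"tx": 0, "ty": 0.012, "tz": 0.0004, "rx": 0, "ry": 0, "rz": 0, "jaw": 0}, {"tx": 0, "ty": 0.016, "tz": 0.0008, "rx": 0, "ry": 0, "rz": 0, "jaw": 0}, {"tx": 0, "ty": 0.019, "tz": 0.0013, "rx": 0, "ry": 0, "rz": 0, "jaw": 0}, {"tx": 0, "ty": 0.021, "tz": 0.0017, "rx": 0, "ry": 0, "rz": 0, "jaw": 0}, {"tx": 0, "ty": 0.021, "tz": 0.0017, "rx": 0, "ry": 0, "rz": 0, "jaw": 0}])

```text
time: 5.68
position: [0.5361, 0.1026, 0.1931]
tool_rot: [-3.131, -0.239, -0.0]
ft_force: [-1.8, 5.1, 4.1]
grip_width: 0.169
```

carry_out(commands=[{"tx": 0, "ty": 0.0015, "tz": 0.0004, "rx": 0, "ry": 0, "rz": 0, "jaw": 0}, {"tx": 0, "ty": 0.003, "tz": 0.0007, "rx": 0, "ry": 0, "rz": 0, "jaw": 0}, {"tx": 0, "ty": 0.003, "tz": 0.0007, "rx": 0, "ry": 0, "rz": 0, "jaw": 0}])

```text
time: 6.05
position: [0.5363, 0.1008, 0.1927]
tool_rot: [-3.129, -0.24, -0.001]
ft_force: [-2.7, 6.9, 5.7]
grip_width: 0.173
```

carry_out(commands=[{"tx": 0, "ty": 0.0015, "tz": 0, "rx": 0, "ry": 0, "rz": 0, "jaw": 0}, {"tx": 0, "ty": 0.003, "tz": 0, "rx": 0, "ry": 0, "rz": 0, "jaw": 0}, {"tx": 0, "ty": 0.003, "tz": 0, "rx": 0, "ry": 0, "rz": 0, "jaw": 0}])

```text
time: 6.42
position: [0.5363, 0.1008, 0.1927]
tool_rot: [-3.125, -0.243, -0.001]
ft_force: [-3.1, 12.0, 5.2]
grip_width: 0.174
```

carry_out(commands=[{"tx": 0, "ty": -0.004, "tz": 0, "rx": 0, "ry": 0, "rz": 0, "jaw": 0}, {"tx": 0, "ty": -0.008, "tz": -0.0009, "rx": 0, "ry": 0, "rz": 0, "jaw": 0}, {"tx": 0, "ty": -0.012, "tz": -0.0016, "rx": 0, "ry": 0, "rz": 0, "jaw": 0}, {"tx": 0, "ty": -0.016, "tz": -0.002, "rx": 0, "ry": 0, "rz": 0, "jaw": 0}, {"tx": 0, "ty": -0.02, "tz": -0.0023, "rx": 0, "ry": 0, "rz": 0, "jaw": 0}, {"tx": 0, "ty": -0.024, "tz": -0.0024, "rx": 0, "ry": 0, "rz": 0, "jaw": 0}, {"tx": 0, "ty": -0.028, "tz": -0.0023, "rx": 0, "ry": 0, "rz": 0, "jaw": 0}, {"tx": 0, "ty": -0.032, "tz": -0.002, "rx": 0, "ry": 0, "rz": 0, "jaw": 0}, {"tx": 0, "ty": -0.036, "tz": -0.0016, "rx": 0, "ry": 0, "rz": 0, "jaw": 0}, {"tx": 0, "ty": -0.04, "tz": -0.0009, "rx": 0, "ry": 0, "rz": 0, "jaw": 0}, {"tx": 0, "ty": -0.043, "tz": -0.0003, "rx": 0, "ry": 0, "rz": 0, "jaw": 0}, {"tx": 0, "ty": -0.043, "tz": -0.0003, "rx": 0, "ry": 0, "rz": 0, "jaw": 0}])

```text
time: 7.92
position: [0.5311, 0.1345, 0.1923]
tool_rot: [3.128, 0.234, -0.0]
ft_force: [0.2, -5.4, 4.6]
grip_width: 0.171
```

carry_out(commands=[{"tx": 0, "ty": -0.003, "tz": 0.0005, "rx": 0, "ry": 0, "rz": 0, "jaw": 0}, {"tx": 0, "ty": -0.006, "tz": 0.001, "rx": 0, "ry": 0, "rz": 0, "jaw": 0}, {"tx": 0, "ty": -0.007, "tz": 0.001, "rx": 0, "ry": 0, "rz": 0, "jaw": 0}, {"tx": 0, "ty": -0.007, "tz": 0.001, "rx": 0, "ry": 0, "rz": 0, "jaw": 0}])

```text
time: 8.43
position: [0.5302, 0.1403, 0.1914]
tool_rot: [3.126, 0.232, -0.001]
ft_force: [-0.1, -7.2, 5.8]
grip_width: 0.175
```

carry_out(commands=[{"tx": 0, "ty": -0.0015, "tz": 0, "rx": 0, "ry": 0, "rz": 0, "jaw": 0}, {"tx": 0, "ty": -0.003, "tz": 0, "rx": 0, "ry": 0, "rz": 0, "jaw": 0}, {"tx": 0, "ty": -0.003, "tz": 0, "rx": 0, "ry": 0, "rz": 0, "jaw": 0}])

```text
time: 8.8
position: [0.5302, 0.1403, 0.1914]
tool_rot: [3.123, 0.229, -0.001]
ft_force: [-0.3, -13.1, 7.6]
grip_width: 0.175
```

carry_out(commands=[{"tx": 0, "ty": 0.005, "tz": 0, "rx": 0, "ry": 0, "rz": 0, "jaw": 0}, {"tx": 0, "ty": 0.01, "tz": -0.0012, "rx": 0, "ry": 0, "rz": 0, "jaw": 0}, {"tx": 0, "ty": 0.015, "tz": -0.002, "rx": 0, "ry": 0, "rz": 0, "jaw": 0}, {"tx": 0, "ty": 0.02, "tz": -0.0026, "rx": 0, "ry": 0, "rz": 0, "jaw": 0}, {"tx": 0, "ty": 0.025, "tz": -0.0028, "rx": 0, "ry": 0, "rz": 0, "jaw": 0}, {"tx": 0, "ty": 0.03, "tz": -0.0028, "rx": 0, "ry": 0, "rz": 0, "jaw": 0}, {"tx": 0, "ty": 0.035, "tz": -0.0026, "rx": 0, "ry": 0, "rz": 0, "jaw": 0}, {"tx": 0, "ty": 0.04, "tz": -0.002, "rx": 0, "ry": 0, "rz": 0, "jaw": 0}, {"tx": 0, "ty": 0.045, "tz": -0.0013, "rx": 0, "ry": 0, "rz": 0, "jaw": 0}, {"tx": 0, "ty": 0.05, "tz": -0.0007, "rx": 0, "ry": 0, "rz": 0, "jaw": 0}, {"tx": 0, "ty": 0.053, "tz": -0.0005, "rx": 0, "ry": 0, "rz": 0, "jaw": 0}, {"tx": 0, "ty": 0.053, "tz": -0.0005, "rx": 0, "ry": 0, "rz": 0, "jaw": 0}])

```text
time: 10.3
position: [0.5366, 0.1009, 0.1931]
tool_rot: [-3.125, -0.243, -0.002]
ft_force: [-0.4, 8.2, 5.8]
grip_width: 0.179
```

carry_out(commands=[{"tx": 0, "ty": 0.001, "tz": 0, "rx": 0, "ry": 0, "rz": 0, "jaw": 0}, {"tx": 0, "ty": 0.001, "tz": 0, "rx": 0, "ry": 0, "rz": 0, "jaw": 0}])

```text
time: 10.55
position: [0.5366, 0.1009, 0.1931]
tool_rot: [-3.124, -0.245, -0.002]
ft_force: [-1.7, 8.9, 4.8]
grip_width: 0.174
```

carry_out(commands=[{"tx": 0, "ty": -0.006, "tz": 0, "rx": 0, "ry": 0, "rz": 0, "jaw": 0}, {"tx": 0, "ty": -0.011, "tz": -0.0012, "rx": 0, "ry": 0, "rz": 0, "jaw": 0}, {"tx": 0, "ty": -0.016, "tz": -0.0019, "rx": 0, "ry": 0, "rz": 0, "jaw": 0}, {"tx": 0, "ty": -0.021, "tz": -0.0023, "rx": 0, "ry": 0, "rz": 0, "jaw": 0}, {"tx": 0, "ty": -0.026, "tz": -0.0024, "rx": 0, "ry": 0, "rz": 0, "jaw": 0}, {"tx": 0, "ty": -0.031, "tz": -0.0023, "rx": 0, "ry": 0, "rz": 0, "jaw": 0}, {"tx": 0, "ty": -0.036, "tz": -0.0018, "rx": 0, "ry": 0, "rz": 0, "jaw": 0}, {"tx": 0, "ty": -0.041, "tz": -0.0012, "rx": 0, "ry": 0, "rz": 0, "jaw": 0}, {"tx": 0, "ty": -0.046, "tz": -0.0004, "rx": 0, "ry": 0, "rz": 0, "jaw": 0}, {"tx": 0, "ty": -0.051, "tz": 0.0003, "rx": 0, "ry": 0, "rz": 0, "jaw": 0}, {"tx": 0, "ty": -0.055, "tz": 0.0005, "rx": 0, "ry": 0, "rz": 0, "jaw": 0}, {"tx": 0, "ty": -0.055, "tz": 0.0005, "rx": 0, "ry": 0, "rz": 0, "jaw": 0}])

```text
time: 12.05
position: [0.5307, 0.1404, 0.1923]
tool_rot: [3.121, 0.228, 0.0]
ft_force: [0.1, -15.4, 9.9]
grip_width: 0.17
```

carry_out(commands=[{"tx": 0, "ty": -0.001, "tz": 0, "rx": 0, "ry": 0, "rz": 0, "jaw": 0}, {"tx": 0, "ty": -0.001, "tz": 0, "rx": 0, "ry": 0, "rz": 0, "jaw": 0}])

```text
time: 12.3
position: [0.5307, 0.1404, 0.1923]
tool_rot: [3.12, 0.227, 0.0]
ft_force: [0.2, -17.2, 11.2]
grip_width: 0.175
```

carry_out(commands=[{"tx": 0, "ty": 0.006, "tz": 0, "rx": 0, "ry": 0, "rz": 0, "jaw": 0}, {"tx": 0, "ty": 0.011, "tz": -0.0012, "rx": 0, "ry": 0, "rz": 0, "jaw": 0}, {"tx": 0, "ty": 0.016, "tz": -0.002, "rx": 0, "ry": 0, "rz": 0, "jaw": 0}, {"tx": 0, "ty": 0.021, "tz": -0.0026, "rx": 0, "ry": 0, "rz": 0, "jaw": 0}, {"tx": 0, "ty": 0.025, "tz": -0.0029, "rx": 0, "ry": 0, "rz": 0, "jaw": 0}, {"tx": 0, "ty": 0.027, "tz": -0.003, "rx": 0, "ry": 0, "rz": 0, "jaw": 0}, {"tx": 0, "ty": 0.027, "tz": -0.003, "rx": 0, "ry": 0, "rz": 0, "jaw": 0}, {"tx": 0, "ty": 0.027, "tz": -0.003, "rx": 0, "ry": 0, "rz": 0, "jaw": 0}])

```text
time: 13.3
position: [0.5328, 0.1277, 0.1951]
tool_rot: [-3.126, -0.243, -0.003]
ft_force: [3.0, 6.0, 2.7]
grip_width: 0.174
```

carry_out(commands=[{"tx": 0, "ty": 0.003, "tz": -0.0001, "rx": 0, "ry": 0, "rz": 0, "jaw": 0}, {"tx": 0, "ty": 0.006, "tz": -0.0001, "rx": 0, "ry": 0, "rz": 0, "jaw": 0}, {"tx": 0, "ty": 0.007, "tz": -0.0001, "rx": 0, "ry": 0, "rz": 0, "jaw": 0}, {"tx": 0, "ty": 0.007, "tz": -0.0001, "rx": 0, "ry": 0, "rz": 0, "jaw": 0}])

```text
time: 13.8
position: [0.5339, 0.1214, 0.1959]
tool_rot: [-3.126, -0.243, -0.003]
ft_force: [0.8, 6.3, 5.5]
grip_width: 0.172
```

Run:
```python
from bench import ctrl
import numpy as np
from scipy.spatial.transform import Rotation as R
s=ctrl.get_state();p=np.array(s["position"]);T=R.from_rotvec(s["tool_rot"]).as_matrix()
a=np.array([.53645,.10085]);b=np.array([.53045,.14035]);u=(b-a)/np.linalg.norm(b-a)
print(s["time"],p,"offset from mid mm",(p[:2]-(a+b)/2)@u*1e3,"tilt",T[:2,2],s["ft_force"])
for rv in([-3.124,-.245,-.002],[3.12,.227,0]): print(R.from_rotvec(rv).as_matrix()[:2,2])
```

```text
13.8 [0.53387087 0.12143318 0.19591792] offset from mid mm 0.7605233939738466 tilt [0.00167631 0.00674572] [0.76433324 6.27985039 5.54928978]
[0.00064711 0.00807489]
[ 0.0009684  -0.01331012]
```

carry_out(commands=[{"tx": 0, "ty": 0.0008, "tz": 0, "rx": 0, "ry": 0, "rz": 0, "jaw": 0}, {"tx": 0, "ty": 0.0008, "tz": 0, "rx": 0, "ry": 0, "rz": 0, "jaw": 0}, {"tx": 0, "ty": -0.001, "tz": 0, "rx": 0, "ry": 0, "rz": 0, "jaw": 0}, {"tx": 0, "ty": -0.002, "tz": 0, "rx": 0, "ry": 0, "rz": 0, "jaw": 0}, {"tx": 0, "ty": -0.002, "tz": 0, "rx": 0, "ry": 0, "rz": 0, "jaw": 0}])

```text
time: 14.42
position: [0.5339, 0.1208, 0.1959]
tool_rot: [-3.13, -0.241, -0.003]
ft_force: [0.2, 2.7, 7.4]
grip_width: 0.173
```

```bash
cat > mid.py <<'E'
from bench import ctrl
import numpy as np
from scipy.spatial.transform import Rotation as R
s=ctrl.get_state();p=np.array(s["position"]);T=R.from_rotvec(s["tool_rot"]).as_matrix()
a=np.array([.53645,.1007]);b=np.array([.53045,.1405]);u=(b-a)/np.linalg.norm(b-a)
p=p-.014*T[:,2]
print(s["time"],p,"offset from mid mm",(p[:2]-(a+b)/2)@u*1e3,s["ft_force"])
E
python3 mid.py
```

```text
14.425 [0.53388704 0.12076931 0.20987356] offset from mid mm 0.10226649284069714 [0.24802868 2.71836262 7.35995515]
```

carry_out(commands=[{"tx": 0, "ty": -0.0015, "tz": -0.001, "rx": 0, "ry": 0, "rz": 0, "jaw": 0}, {"tx": 0, "ty": -0.0015, "tz": -0.001, "rx": 0, "ry": 0, "rz": 0, "jaw": 0}])

```text
time: 14.68
position: [0.5339, 0.1209, 0.1959]
tool_rot: [-3.131, -0.239, -0.003]
ft_force: [4.3, 2.2, 3.1]
grip_width: 0.173
```

```bash
python3 mid.py
```

```text
14.675 [0.53384111 0.12086397 0.20994691] offset from mid mm 0.20272187539628467 [4.33506806 2.18392318 3.12519634]
```

Upright to within 0.2 mm and lightly loaded. Opening the jaws, then lifting straight up.

carry_out(commands=[{"tx": 0, "ty": 0, "tz": 0, "rx": 0, "ry": 0, "rz": 0, "jaw": 0.6}, {"tx": 0, "ty": 0, "tz": 0, "rx": 0, "ry": 0, "rz": 0, "jaw": 0.6}, {"tx": 0, "ty": 0, "tz": 0, "rx": 0, "ry": 0, "rz": 0, "jaw": 0.7}, {"tx": 0, "ty": 0, "tz": 0, "rx": 0, "ry": 0, "rz": 0, "jaw": 0.7}, {"tx": 0, "ty": 0, "tz": 0, "rx": 0, "ry": 0, "rz": 0, "jaw": 0.7}])

```text
time: 15.3
position: [0.5331, 0.1196, 0.1954]
tool_rot: [3.132, 0.238, -0.001]
ft_force: [-1.1, 0.7, -0.2]
grip_width: 0.646
```

```bash
python3 mid.py
```

```text
15.3 [0.53313032 0.11957504 0.20937705] offset from mid mm -0.965848818471407 [-1.07121274  0.72025903 -0.19450634]
```

carry_out(commands=[{"tx": 0, "ty": 0, "tz": -0.02, "rx": 0, "ry": 0, "rz": 0, "jaw": 0.7}, {"tx": 0, "ty": 0, "tz": -0.05, "rx": 0, "ry": 0, "rz": 0, "jaw": 0.7}, {"tx": 0, "ty": 0, "tz": -0.09, "rx": 0, "ry": 0, "rz": 0, "jaw": 0.7}, {"tx": 0, "ty": 0, "tz": -0.13, "rx": 0, "ry": 0, "rz": 0, "jaw": 0.7}, {"tx": -0.02, "ty": 0.04, "tz": -0.135, "rx": 0, "ry": 0, "rz": 0, "jaw": 0.7}, {"tx": -0.04, "ty": 0.08, "tz": -0.135, "rx": 0, "ry": 0, "rz": 0, "jaw": 0.7}, {"tx": -0.05, "ty": 0.12, "tz": -0.135, "rx": 0, "ry": 0, "rz": 0, "jaw": 0.7}, {"tx": -0.06, "ty": 0.16, "tz": -0.135, "rx": 0, "ry": 0, "rz": 0, "jaw": 0.7}, {"tx": -0.07, "ty": 0.2, "tz": -0.135, "rx": 0, "ry": 0, "rz": 0, "jaw": 0.7}, {"tx": -0.08, "ty": 0.24, "tz": -0.135, "rx": 0, "ry": 0, "rz": 0, "jaw": 0.7}, {"tx": -0.08, "ty": 0.27, "tz": -0.135, "rx": 0, "ry": 0, "rz": 0, "jaw": 0.7}, {"tx": -0.08, "ty": 0.27, "tz": -0.135, "rx": 0, "ry": 0, "rz": 0, "jaw": 0.7}])

```text
time: 16.8
position: [0.4953, -0.1618, 0.3308]
tool_rot: [-3.133, -0.232, -0.001]
ft_force: [-0.3, -0.3, -0.3]
grip_width: 0.698
```

Run:
```python
from bench import get_image
from h import *
# upright hub from stop midpoint
H=np.array([.53345,.1206,.125])
L=[]
for n in("top","scene"):
    im=get_image(n)[:,:,::-1].copy();cv2.imwrite(f"pics/{n}3.png",im)
    q=proj(n,[.533,.119,.15]).astype(int);L.append(cv2.resize(cv2.convertScaleAbs(im[q[1]-75:q[1]+75,q[0]-75:q[0]+75],alpha=1.6),(400,400)))
cv2.imwrite("pics/a3.png",np.hstack(L))
import lean
lean.o=H[:2]
for k in "03":
  for n in("top","scene"): lean.chk(n,f"pics/{n}{k}.png")
```

```text
top nominal px [227.5 224.1] green run mm [np.float64(-9.5), np.float64(12.4)] n 61
scene nominal px [385.  263.7] green run mm [np.float64(-0.7), np.float64(9.6)] n 26
top nominal px [227.5 224.1] green run mm [np.float64(-10.8), np.float64(6.6)] n 52
scene nominal px [385.  263.7] green run mm [np.float64(-7.7), np.float64(3.4)] n 28
```

View pics/a3.png

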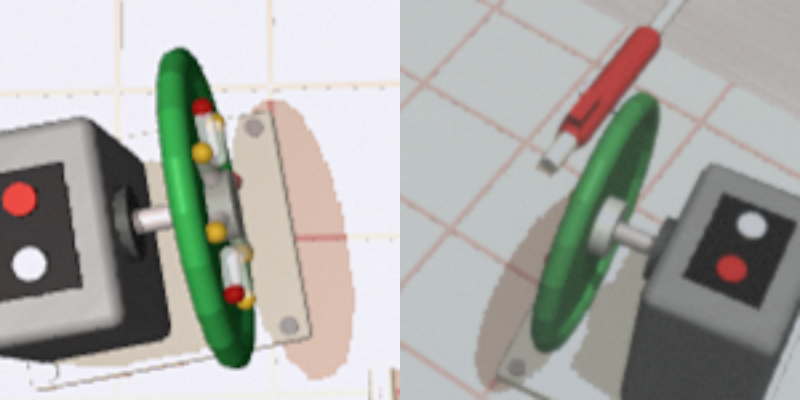

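```bash
cat > l2.py <<'E'
from h import *
th=.158;xh=np.array([np.cos(th),np.sin(th),0]);yh=np.array([-np.sin(th),np.cos(th),0]);zh=np.array([0,0,1.])
H=np.array([.53345,.1206,.125])
def meas(n,pic,a,side):
    im=cv2.imread(pic);m=cv2.GaussianBlur(gmask(im),(0,0),.7).astype(np.float32)/255
    rad=np.sin(a)*xh+np.cos(a)*zh;t=np.cos(a)*xh-np.sin(a)*zh
    P=H+.085*rad; c=camera_info(n);C=-c["R"].T@c["t"];v=P-C;v/=np.linalg.norm(v)
    w=np.cross(v,t);w/=np.linalg.norm(w);w*=np.sign(w@yh)*side   # silhouette dir
    E=P+.008*w; e=proj(n,E); d=proj(n,E+.01*side*yh)-e;L=np.linalg.norm(d)/10;d/=np.linalg.norm(d)
    # normal to the silhouette in image
    tt=proj(n,E+.005*t)-e;tt/=np.linalg.norm(tt);nn=np.array([-tt[1],tt[0]]);nn*=np.sign(nn@d)
    s=np.arange(-6,10,.1);q=e+s[:,None]*nn
    f=cv2.remap(m,q[:,0].astype(np.float32)[None],q[:,1].astype(np.float32)[None],1)[0]
    i=np.where(f>.5)[0]
    if not len(i): return None
    return round(float(side*s[i[-1]]/(nn@d)/L),1) # mm along +y of rim vs upright nominal
for k in "03":
    for n in("top","scene"):
        print(k,n,"topL",[meas(n,f"pics/{n}{k}.png",a,1) for a in(-.5,-.25,0,.25,.5)],"topR",[meas(n,f"pics/{n}{k}.png",a,-1) for a in(-.5,-.25,0,.25,.5)],"bottomR",[meas(n,f"pics/{n}{k}.png",np.pi+a,-1) for a in(-.5,-.25,0,.25,.5)],"botL",[meas(n,f"pics/{n}{k}.png",np.pi+a,1) for a in(-.5,0,.5)])
E
python3 l2.py
```

```text
0 top topL [3.4, 4.2, 4.4, 4.1, 3.9] topR [-2.8, 1.5, -1.1, 4.6, -13.9] bottomR [-4.1, None, -4.8, None, -5.6] botL [16.3, 16.3, 16.2]
0 scene topL [-0.7, 1.0, 2.0, 13.1, 0.8] topR [6.4, 6.1, 6.7, 6.1, 5.4] bottomR [2.8, 1.5, -18.8, -18.9, -19.0] botL [None, -10.7, None]
3 top topL [-1.1, -1.4, -1.2, -1.4, -0.7] topR [-3.2, -1.8, -3.0, -0.7, -1.4] bottomR [None, None, None, None, None] botL [16.3, 16.3, 16.2]
3 scene topL [-5.6, -4.8, -4.7, 16.1, -3.6] topR [1.5, 0.9, 0.7, 0.8, 1.2] bottomR [5.5, 6.6, -18.8, -18.9, -19.0] botL [-6.7, -5.1, None]
```

```bash
sed 's/^for k in "03"/import h\ndef gmask(im):\n    hh=cv2.cvtColor(im,cv2.COLOR_BGR2HSV);return cv2.inRange(hh,(45,60,8),(90,255,255))\nfor k in "03"/' l2.py > l3.py; python3 l3.py | sed 's/topR.*bottomR/bottomR/'
```

```text
0 top topL [4.7, 5.3, 5.6, 4.7, 3.9] bottomR [-4.4, None, -5.8, None, -5.6] botL [16.3, 16.3, 16.2]
0 scene topL [8.3, 11.6, 13.8, 15.4, 2.4] bottomR [-17.4, -18.7, -18.8, -18.9, -19.0] botL [-9.1, -9.9, None]
3 top topL [-0.8, -0.3, 0.1, -0.4, -0.3] bottomR [1.3, None, None, None, None] botL [16.3, 16.3, 16.2]
3 scene topL [9.0, 12.6, 15.6, 16.2, 0.3] bottomR [-18.7, -18.7, -18.8, -18.9, -19.0] botL [-4.3, -3.4, None]
```

```bash
python3 -c "
from bench import ctrl
s=ctrl.get_state();print(s['time'],s['ft_force']);print(ctrl.close_job())"
```

```text
16.9 [1.1496115  0.10514675 0.28477779]
the job is handed in; nothing more can be done
None
```

I rocked the green wheel away, towards, away and towards its motor box, pressing it onto the stop each time. Then I stood it upright, let go, lifted clear and handed the job in at 16.9 s of the 38 s.

- **Stops:** The two stop positions were 40.0 mm apart at the rim, which matches the given 2 × 20 mm. Both repeated to within about 0.5 mm on the second round. The forces I read never passed about 21 N.
- **Starting lean:** The wheel was not upright to begin with; it leaned about 5 mm towards the box.
- **Upright check:** I used the midpoint between the stops as upright. The rim was 0.2 mm from it just before the jaws opened.
- **After release:** The cameras put the rim top between 1.3 mm off on the side away from the box (top view) and 0.9 mm off towards it (scene view). The two views disagree by about the 2 mm calibration error. A small shift as the jaws opened can't be ruled out.
- **Failed check:** I also tried to measure the lean from the bottom of the rim in the final top view, but got no usable edge.
- **Clear at hand-in:** The gripper was about 0.33 m above the table, touching nothing. It passed over the blue rotator's side of the table only at about that height, well above its 218 mm top, and I saw no sign of contact.

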